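# Snap the lid onto the blue screw tub

## Robot

A 7-joint arm with a two-finger parallel gripper is mounted at the origin on a cart in front of the work surface, level with it; the furniture and walls round the work are solid. World frame = base frame: x ahead of the robot, y to its left, z up, the work surface at z = 0. Lengths are in m, angles in rad, forces in N, time in s.
With the tool pointing down it reaches from about 0.4 to 0.875 m from the base axis. Payload 4.4 kg.
Tool frame: the origin (TCP) lies at the very end of the fingers, on their centre line; the grasp point (between the pads) lies 19 mm behind it (arm.grip_point_offset is the z of the grasp point in the tool frame, in m); z points along the fingers, y is the line along which they close (so a half turn about z gives the same grasp; the last joint's range is limited). The gripper opens to 85 mm and grips with 20 to 120 N. Pads are 22 mm wide; open, the fingers measure 114 mm over their backs; the gripper's body (76 mm by 85 mm) begins 54 mm behind the grasp point. The pads swing forward as they close: fully open they stand 13 mm farther back than shut.
Start: joints at [-1.283, 0.628, 0.038, 1.517, -0.027, 0.996, -0.02], TCP at [0.225, 0.61, 0.231] pointing down, gripper open.
Joint ranges: [-3.06, 3.06], [-0.37, 2.12], [-1.25, 1.32], [0.18, 2.47], [-1.1, 4.24], [0.23, 1.98], [-2.94, 2.94]. Speed limits (rad/s): [2.57, 2.57, 3.14, 3.14, 3.14, 3.14, 3.14].

## Interface

Orientations are given as a unit quaternion [w, x, y, z].
In Python, from cell import arm, viewer, workorder gives the robot as it stands.
- The arm moves only by the tool play_rows, never from a script. Its argument "increments" is a list of rows, each a list of 7 numbers: the turn, a rotation vector about the world's x, y, z in rad, then the shift along the world's x, y, z in mm, then the opening, from 0 (shut) to 1 (fully open). In form: [[rx, ry, rz, dx, dy, dz, fingers], ...]. A call has 1 to 10 rows; each row shifts and turns the commanded pose from where the row before left it; what a row does not reach is not made up. A row lasts 1/8 s, in which the tool goes at most 62.5 mm and 10.7 degrees, less where a joint would pass 70% of its speed; a pose out of reach is approached as far as the arm can. A call with a gripper value outside its range is refused whole. The fingers move at their own pace and stop on an object; "squeeze" is the grip in N (left out, the last holds). Time passes only in rows, so rows that do not move let the fingers close. It gives the time, the measured TCP pose, the force, the opening and the grip force at its end, in the units of the state.
- arm.get_obs(): the state, without advancing time (a new reading comes with each control period).
- viewer.snapshot(name): name is "side" or "top" or "wrist"; returns a dict with "image" (400x640x3 uint8, red, green, blue), "fovy" (degrees; the focal length in pixels is half the picture's height over the tangent of half this angle, whatever the lens; pixels are square), "cx", "cy" (the principal point, pixels), "world_from_camera" (4x4, takes a point from camera to world coordinates). Camera axes: x right, y up, looking along -z (the intrinsics and any distortion apply to the point x, -y, -z); pixel columns grow to the right and rows downward; lengths in m; the calibration is good to about 2 mm. A picture is of the moment at which its call begins. There is no depth.
- workorder.job_done(): hands the job in; it is judged then, once.
The state is a dict: "time": time; "q": joint angles; "dq": joint speeds; "tau": joint torques, N m; "eef_pos": TCP position; "tool_rot": TCP orientation; "ft_force": force on the tool from outside, world axes, zero at the start; "wrist_torque": the same for the moment, N m; "grip_width": finger opening in m; "finger_force": force on a finger pad.
Only numpy, scipy, OpenCV 4.12 (cv2) and the standard library are available. Lean on these libraries where they do the work, as an engineer would, in place of code of your own. Each camera call takes 0.05 s, during which the arm holds its last target. There are 200 camera calls.

## Task

Close the open blue tub of screws: put the blue lid on it and press it straight down until it snaps fully home under all three clips, level all round, then let go. Leave the orange tub and the orange lid alone, and keep the blue tub standing where it is.

Things in the scene. Friction and masses are not known exactly. Their poses are not given: they have to be found in the camera images.
- blue_lid_grip (a point): Loose blue round lid, about 120 g, right way up: plate 104 mm wide, 5 mm thick; below it a plug 27 mm deep, 82 mm wide, its lower half tapering to 64 mm, on which it stands; on top an upright round knob, 26 mm wide, 42 mm tall, to grip from above. Point on the knob's axis, 31 mm above the plate's top, 11 mm below the knob's top, 63 mm above the plug's foot; z up the axis. Yaw does not matter.
- blue_tub_rim (a point): Loose blue open tub of screws, 0.9 kg, 96 mm wide, 60 mm tall, mouth 85 mm. Point: centre of the mouth at rim height; z up. 3 white spring clips round the rim, to 14 mm above it, 57 mm from the axis, give way as the lid is pressed (6 to 12 N in all) and snap over its plate. The plug self-centres within 5 mm. Home: plate on rim, blue_lid_grip 36 mm above this point; unsnapped about 8 mm higher.
- orange_lid_grip (a point): The same kind of lid in orange: a bystander, to be left alone. Point as on the blue lid.
- orange_tub_rim (a point): The same kind of open tub in orange: a bystander, to be left alone. Point as on the blue tub.
There are look-alikes about, which are no part of the job. What is shaped like the part that bears blue_tub_rim but pink is not meant.

How it is judged:
At the end, for the whole second after the job is handed in: The blue lid is snapped on the blue tub: its plate is on the rim within 2.5 mm, centred within 6 mm, level with the rim within 3 degrees; the tub stands upright (within 6 degrees) within 50 mm of where it was (z of blue_lid_grip in the frame of blue_tub_rim between 0.0335 and 0.0385 m and horizontal distance between blue_lid_grip and blue_tub_rim below 0.006 m and angle between the z axis of blue_lid_grip and the z axis of blue_tub_rim, either way round below 0.05 rad and angle between blue_tub_rim's own z axis and vertical below 0.1 rad and distance of blue_tub_rim from where it was at the start of the episode below 0.05 m); the robot touches nothing.
It fails at once if the orange tub is moved more than 25 mm (distance of orange_tub_rim from where it was at the start of the episode above 0.025 m).
It fails at once if the orange lid is moved more than 25 mm (distance of orange_lid_grip from where it was at the start of the episode above 0.025 m).
It also fails if it takes over 42 s, if anything falls off the work surface, if the arm or the gripper's body presses on something with over 40 N, if the wrist force passes 120 N, or if a joint passes its speed limit or range.

## Working session

There is one attempt and no reset: what is moved stays moved. The work goes in short steps, Python scripts to look and compute and a tool call to move; the robot and the scene stay as the last step left them, time stands still between calls to the robot, and variables do not carry over. Pictures are saved under pics/ and viewed, at most 10 in all, crops included, and the job is handed in when it is done.

Besides the shell and the picture viewer there is one more tool, called after "Emit:" in YAML: its name, and indented under it one key for each argument. play_rows: Moves the arm, as the interface text tells. Its arguments: {"type":"object","properties":{"increments":{"type":"array"},"squeeze":{"type":"number"}},"required":["increments"]}

```bash
mkdir -p pics; ls; python3 - <<'E'
from cell import arm, viewer
import cv2,pickle,numpy as np
d={}
for n in("top","side"):
    s=viewer.snapshot(n);d[n]=s
    cv2.imwrite(f"pics/{n}0.png",s["image"][:,:,::-1])
    print(n,{k:(np.round(v,4).tolist() if k!="image" else 0) for k,v in s.items()})
pickle.dump(d,open("s0.pkl","wb"))
o=arm.get_obs();print(o["eef_pos"],o["tool_rot"],o["time"],o["grip_width"])
E
```

```text
pics
top {'image': 0, 'fovy': 46.0443, 'cx': 317.062, 'cy': 204.0124, 'world_from_camera': [[-0.0002, 0.9876, -0.157, 0.3361], [-0.9999, 0.0022, 0.0146, -0.032], [0.0148, 0.157, 0.9875, 1.3332], [0.0, 0.0, 0.0, 1.0]]}
side {'image': 0, 'fovy': 57.4452, 'cx': 320.3425, 'cy': 198.853, 'world_from_camera': [[0.8706, 0.2614, -0.4167, 0.1454], [-0.4917, 0.4355, -0.7541, -0.7063], [-0.0157, 0.8614, 0.5077, 0.4982], [0.0, 0.0, 0.0, 1.0]]}
[0.22497216 0.60921789 0.23045933] [-1.48473452e-04  1.75999710e-01  9.84389828e-01 -8.64524427e-04] 0.1 0.08533790578535584
```

View pics/top0.png

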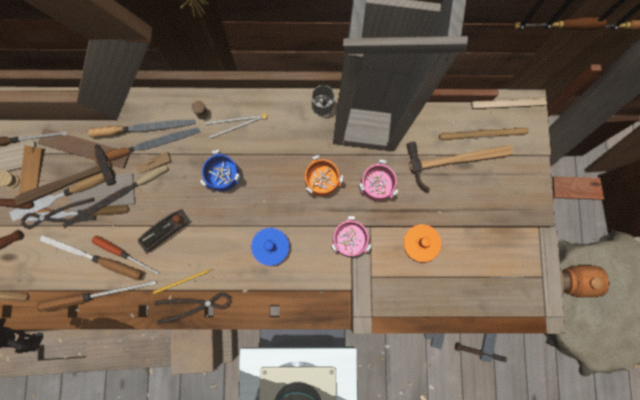

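View pics/side0.png

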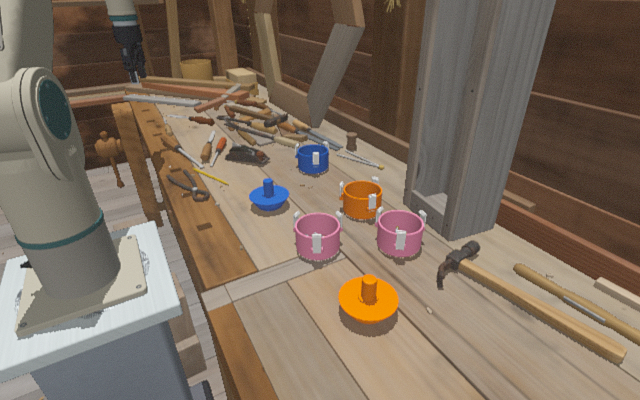

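Top view: blue lid near (270,247), blue tub near (220,173). Side view: lid (269,195), tub (313,160). Next I segment the blue parts.

```bash
cat > h.py <<'E'
import numpy as np,cv2
def ray(s,u,v,z):
    f=200/np.tan(np.radians(s["fovy"])/2);M=np.array(s["world_from_camera"])
    d=M[:3,:3]@np.array([(u-s["cx"])/f,-(v-s["cy"])/f,-1]);c=M[:3,3]
    return c+d*(z-c[2])/d[2]
def proj(s,P):
    f=200/np.tan(np.radians(s["fovy"])/2);M=np.array(s["world_from_camera"])
    p=(np.atleast_2d(P)-M[:3,3])@M[:3,:3]
    return np.c_[s["cx"]+f*p[:,0]/-p[:,2], s["cy"]-f*p[:,1]/-p[:,2]]
def blue(s):
    h=cv2.cvtColor(s["image"],cv2.COLOR_RGB2HSV)
    return cv2.inRange(h,(108,140,50),(125,255,255))
def blobs(m,amin=60):
    n,l,st,c=cv2.connectedComponentsWithStats(m)
    return [(i,st[i],c[i]) for i in range(1,n) if st[i,4]>amin],l
E
python3 - <<'E'
import pickle,cv2,numpy as np
from h import *
d=pickle.load(open("s0.pkl","rb"))
for n in d:
    s=d[n];b,l=blobs(blue(s))
    for i,st,c in b:
        pts=np.argwhere(l==i)[:,::-1].astype(np.int32)
        hull=cv2.convexHull(pts);e=cv2.fitEllipse(hull)
        print(n,st,c.round(1),np.round(e[0],1),np.round(e[1],1),[ray(s,*e[0],z)[:2].round(4) for z in(.03,.06)])
x,y,w,h=190,140,120,135
a=cv2.resize(d["top"]["image"][140:275,190:310],None,fx=4,fy=4)[:,:,::-1]
b=cv2.resize(d["side"]["image"][135:220,240:335],None,fx=3,fy=3)[:,:,::-1]
im=np.zeros((540,480+285,3),np.uint8);im[:540,:480]=a;im[:255,480:]=b
cv2.imwrite("pics/c.png",im)
E
```

```text
top [204 154  34  25 185] [226.4 164.3] [220.2 168.2] [27.3 32.4] [array([0.6453, 0.2229]), array([0.6382, 0.217 ])]
top [203 168  31  21 206] [214.7 181.7] [220.4 170.3] [33.2 39.2] [array([0.6392, 0.2219]), array([0.6322, 0.216 ])]
top [ 252  229   37   36 1046] [269.9 246.4] [269.9 246.4] [36.  36.4] [array([0.4246, 0.0788]), array([0.4225, 0.0763])]
side [296 145  32  28 621] [311.9 158.2] [312.8 158.1] [29.4 34.7] [array([0.6325, 0.2189]), array([0.6013, 0.1597])]
side [249 179  40  32 658] [268.5 196. ] [268.3 194.3] [30.6 37.7] [array([0.4254, 0.0789]), array([0.4074, 0.0285])]
```

View pics/c.png

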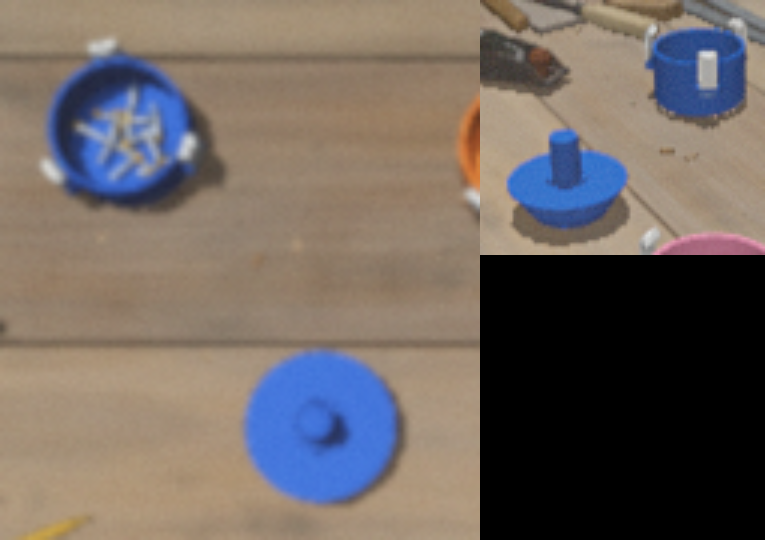

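The top crop shows the blue lid with its knob near (270,246) in full-image pixels. The tub mouth is near (220,172), with three clips, and both are clear of obstacles. I'll go over the tub first for a wrist view.

Emit:
play_rows:
  increments:
    - [0,0,0,38,-36,0,1]
    - [0,0,0,38,-36,0,1]
    - [0,0,0,38,-36,0,1]
    - [0,0,0,38,-36,0,1]
    - [0,0,0,38,-36,0,1]
    - [0,0,0,38,-36,0,1]
    - [0,0,0,38,-36,0,1]
    - [0,0,0,38,-36,0,1]
    - [0,0,0,38,-36,0,1]
    - [0,0,0,38,-36,0,1]

```text
time: 1.35
eef_pos: [0.606, 0.2485, 0.2309]
tool_rot: [-0.0, 0.176, 0.984, -0.0]
ft_force: [-0.0, 0.8, -0.7]
grip_width: 0.0855
finger_force: 0.0
```

```bash
python3 - <<'E'
from cell import arm, viewer
import cv2,pickle,numpy as np
o=arm.get_obs();print(o["eef_pos"],o["tool_rot"],o["time"],o["q"])
s=viewer.snapshot("wrist");pickle.dump(s,open("w1.pkl","wb"))
cv2.imwrite("pics/w1.png",s["image"][:,:,::-1]);print(s["fovy"],s["cx"],s["cy"],np.round(s["world_from_camera"],3))
E
```

```text
[0.60601757 0.2484668  0.23087848] [-3.73472691e-04  1.75910064e-01  9.84406162e-01 -1.34644347e-04] 1.35 [-0.45587503  0.63678452  0.04132087  1.50192838 -0.02935137  1.00425195
  0.81026572]
67.78563090420317 315.47274880013555 197.67075772421578 [[ 0.346 -0.898 -0.271  0.537]
 [ 0.938  0.331  0.101  0.273]
 [-0.001 -0.289  0.957  0.373]
 [ 0.     0.     0.     1.   ]]
```

View pics/w1.png

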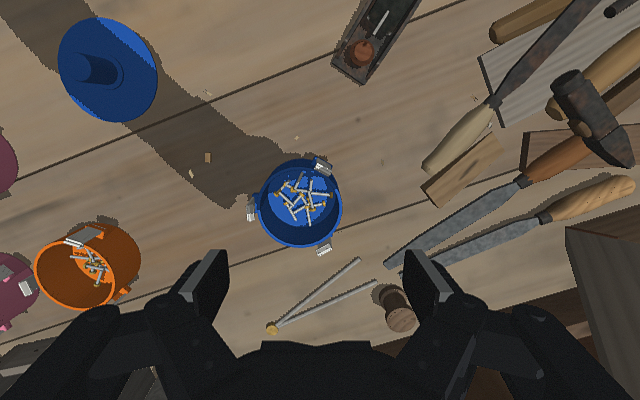

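The wrist view shows the tub mouth at about (300,203) and the lid plate at (108,70), and both are unobstructed. I'll fit xy by matching convex-hull centroids in all three views.

```bash
cat >> h.py <<'E'
from scipy.optimize import least_squares
t=np.linspace(0,2*np.pi,60,endpoint=False)
ring=lambda r,z:np.c_[r*np.cos(t),r*np.sin(t),0*t+z]
LID=np.vstack([ring(.032,0),ring(.041,.0135),ring(.052,.027),ring(.052,.032),ring(.013,.074)])
TUB=np.vstack([ring(.048,0),ring(.048,.06)])
def hc(p):
    h=cv2.convexHull(p.astype(np.float32));m=cv2.moments(h);return np.array([m["m10"]/m["m00"],m["m01"]/m["m00"]]),m["m00"]
def fit(s,model,g,R=75,dz=0):
    m=blue(s);c0=proj(s,[*g,.03+dz])[0]
    near=[b for b in blobs(m,25)[0] if np.hypot(*(b[2]-c0))<R]
    l=blobs(m,25)[1]
    pts=np.argwhere(np.isin(l,[b[0] for b in near]))[:,::-1]
    c,a=hc(pts)
    r=least_squares(lambda x:hc(proj(s,model+[*x,dz]))[0]-c,g,diff_step=1e-3)
    return r.x.round(4),round(a),round(hc(proj(s,model+[*r.x,dz]))[1])
E
python3 - <<'E'
import pickle
from h import *
d=pickle.load(open("s0.pkl","rb"));d["wrist"]=pickle.load(open("w1.pkl","rb"))
for n,R in(("top",20),("side",25),("wrist",60)):
    print(n,"lid",fit(d[n],LID,[.4245,.0785],R),"tub",fit(d[n],TUB,[.633,.217],R))
E
```

```text
top lid (array([0.4248, 0.0788]), 1012, 1123) tub (array([0.6346, 0.2239]), 888, 1103)
side lid (array([0.4255, 0.0767]), 804, 946) tub (array([0.6315, 0.2205]), 730, 849)
wrist lid (array([0.4256, 0.0773]), 7948, 8354) tub (array([0.6305, 0.218 ]), 6049, 6108)
```

Emit:
play_rows:
  increments:
    - [0,0,0,-36,-34,0,1]
    - [0,0,0,-36,-34,0,1]
    - [0,0,0,-36,-34,0,1]
    - [0,0,0,-36,-34,0,1]
    - [0,0,0,-37,-35,-20,1]
    - [0,0,0,0,0,-30,1]
    - [0,0,0,0,0,-30,1]
    - [0,0,0,0,0,0,1]

```text
time: 2.4
eef_pos: [0.4224, 0.0784, 0.15]
tool_rot: [-0.002, 0.176, 0.984, -0.001]
ft_force: [-0.5, 0.2, 0.3]
grip_width: 0.0857
finger_force: 0.0
```

```bash
python3 - <<'E'
from cell import arm, viewer
import cv2,pickle,numpy as np
from h import *
o=arm.get_obs();print(o["eef_pos"],o["tool_rot"],o["time"])
s=viewer.snapshot("wrist");pickle.dump(s,open("w2.pkl","wb"))
print(fit(s,LID,[.425,.0775],100),proj(s,[[.425,.0775,.074]]))
cv2.imwrite("pics/w2.png",s["image"][:,:,::-1])
E
```

```text
[0.42243582 0.07842692 0.14996462] [-2.19735539e-03  1.76022524e-01  9.84383232e-01 -9.45878973e-04] 2.4
(array([0.4255, 0.0778]), 9567, 9882) [[316.87590969 210.78432148]]
```

View pics/w2.png

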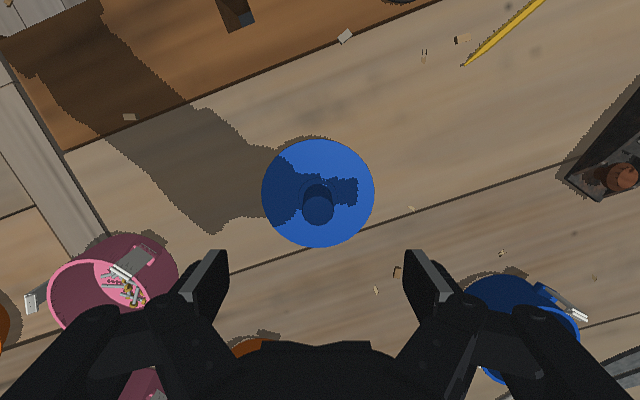

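The knob top is at (317,210), as predicted. Descending to grasp.

Emit:
play_rows:
  increments:
    - [0,0,0,3,-1,-30,1]
    - [0,0,0,0,0,-30,1]
    - [0,0,0,0,0,-26,1]
    - [0,0,0,0,0,-20,1]
    - [0,0,0,0,0,0,1]
    - [0,0,0,0,0,0,0]
    - [0,0,0,0,0,0,0]
    - [0,0,0,0,0,0,0]
    - [0,0,0,0,0,0,0]
    - [0,0,0,0,0,0,0]
  squeeze: 80

```text
time: 3.7
eef_pos: [0.4294, 0.0781, 0.0485]
tool_rot: [-0.001, 0.176, 0.984, -0.001]
ft_force: [-1.7, -0.5, 8.3]
grip_width: 0.0237
finger_force: 78.0
```

Emit:
play_rows:
  increments:
    - [0,0,0,0,0,0,0]
    - [0,0,0,0,0,20,0]
    - [0,0,0,0,0,30,0]
    - [0,0,0,0,0,30,0]
    - [0,0,0,0,0,30,0]
    - [0,0,0,0,0,0,0]

```text
time: 4.45
eef_pos: [0.4304, 0.0784, 0.1595]
tool_rot: [0.0, 0.176, 0.984, 0.0]
ft_force: [1.1, 0.9, -1.6]
grip_width: 0.0238
finger_force: 78.8
```

```bash
python3 - <<'E'
from cell import arm, viewer
import cv2,pickle,numpy as np
from h import *
o=arm.get_obs();print(o["eef_pos"],o["tool_rot"],o["time"],o["ft_force"],o["wrist_torque"])
im=[]
d={}
for n in("wrist","side"):d[n]=viewer.snapshot(n)
pickle.dump(d,open("s3.pkl","wb"))
p=proj(d["side"],[.4255,.078,.12])[0].astype(int);print(p)
a=d["side"]["image"][p[1]-60:p[1]+70,p[0]-60:p[0]+60]
im=np.zeros((400,750,3),np.uint8);im[:,:380]=d["wrist"]["image"][:,130:510];im[:390,390:750]=cv2.resize(a,(360,390))
cv2.imwrite("pics/w3.png",im[:,:,::-1])
E
```

```text
[0.43040708 0.07841484 0.1595225 ] [1.03506578e-04 1.76062280e-01 9.84379002e-01 2.05742980e-04] 4.45 [ 1.08396869  0.88602199 -1.62995735] [-0.03530001 -0.04307575  0.03398667]
[265 162]
```

View pics/w3.png

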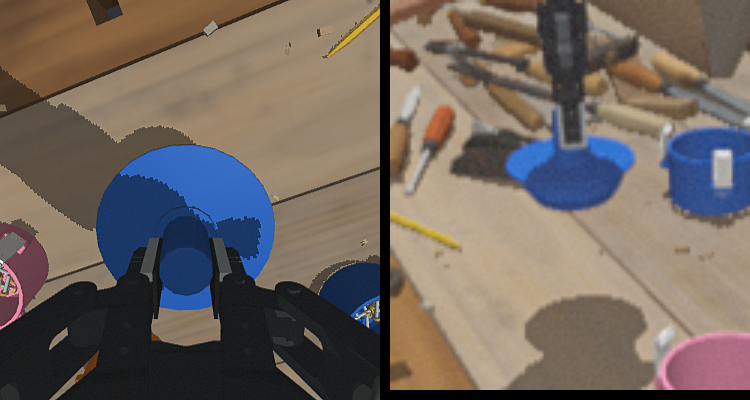

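```bash
cat >> h.py <<'E'
from scipy.spatial.transform import Rotation as Ro
PL=LID[:240]
def cont(s,c0,R,keep):
    b,l=blobs(blue(s),25);c0=np.array(c0)
    b=[x for x in b if np.hypot(*(x[2]-c0))<R];i=max(b,key=lambda x:x[1][4])[0]
    k=cv2.findContours((l==i).astype(np.uint8),cv2.RETR_EXTERNAL,cv2.CHAIN_APPROX_NONE)[0][0][:,0].astype(float)
    return k[[keep(*p) for p in k]]
def sd(s,P,pts):
    h=cv2.convexHull(proj(s,P).astype(np.float32))
    return np.array([cv2.pointPolygonTest(h,(float(u),float(v)),True) for u,v in pts])
def pose(p): # p: x,y,z of foot centre, tilt rx, ry
    return PL@Ro.from_rotvec([p[3],p[4],0]).as_matrix().T+p[:3]
E
python3 - <<'E'
import pickle
from h import *
d=pickle.load(open("s3.pkl","rb"));W,S=d["wrist"],d["side"]
# wrist crop began at col 130; side crop origin (205,102), x3
kw=cont(W,(315,215),60,lambda u,v:v<235)
ks=cont(S,(265,157),30,lambda u,v:not(245<u<285 and v<152))
print(len(kw),len(ks),kw.min(0),kw.max(0),ks.min(0),ks.max(0))
f=lambda p:np.r_[sd(W,pose(p),kw)-.5,(sd(S,pose(p),ks)-.5)]
r=least_squares(f,[.426,.078,.115,0,0],loss="soft_l1",diff_step=1e-3,x_scale=[.01,.01,.01,.1,.1])
print("5dof",r.x.round(4),np.std(r.fun))
for n,g in(("W",lambda p:sd(W,pose([*p,0,0]),kw)-.5),("S",lambda p:sd(S,pose([*p,0,0]),ks)-.5)):
    q=least_squares(g,[.426,.078,.115],diff_step=1e-3);print(n,q.x.round(4),np.std(q.fun))
q=least_squares(lambda p:sd(W,pose(p),kw)-.5,[.426,.078,.115,0,0],diff_step=1e-3,x_scale=[.01,.01,.01,.1,.1]);print("W5",q.x.round(4),np.std(q.fun))
E
```

```text
258 68 [226. 145.] [404. 234.] [244. 152.] [285. 170.]
5dof [ 0.427   0.077   0.1104 -0.054   0.0223] 0.9129423893212505
W [0.4276 0.0783 0.1096] 0.4245102884042009
S [0.4591 0.1726 0.0631] 1.534756890231458
W5 [0.4248 0.0792 0.1087 0.0266 0.0896] 0.3445041668999956
```

Emit:
play_rows:
  increments:
    - [0,0,0,15,10,0,0]
    - [0,0,0,29,20,0,0]
    - [0,0,0,29,20,0,0]
    - [0,0,0,29,20,0,0]
    - [0,0,0,29,20,0,0]
    - [0,0,0,29,20,0,0]
    - [0,0,0,29,20,0,0]
    - [0,0,0,15,10,0,0]
    - [0,0,0,0,0,0,0]

```text
time: 5.68
eef_pos: [0.6325, 0.2187, 0.1553]
tool_rot: [-0.003, 0.175, 0.984, -0.001]
ft_force: [-0.0, 0.1, -1.3]
grip_width: 0.0239
finger_force: 78.8
```

```bash
python3 - <<'E'
from cell import arm, viewer
import cv2,pickle,numpy as np
from h import *
d={n:viewer.snapshot(n) for n in("wrist","side")};pickle.dump(d,open("s4.pkl","wb"))
o=arm.get_obs();print(o["eef_pos"],o["time"],o["q"].round(2))
W=d["wrist"];e=o["eef_pos"]
kw=cont(W,(315,215),60,lambda u,v:v<235)
q=least_squares(lambda p:sd(W,pose([*p,0,0]),kw)-.5,[e[0]-.003,e[1],e[2]-.05],diff_step=1e-3);print(q.x,np.std(q.fun))
s=pickle.load(open("w1.pkl","rb"))
kt=cont(s,(300,203),30,lambda u,v:True)
q=least_squares(lambda p:sd(s,TUB+[*p,0],kt)-.5,[.6305,.218],loss="soft_l1",diff_step=1e-3);print("tub",q.x)
p=proj(d["side"],[.63,.218,.09])[0].astype(int)
a=cv2.resize(d["side"]["image"][p[1]-50:p[1]+50,p[0]-55:p[0]+55],None,fx=5,fy=5)
cv2.imwrite("pics/s4.png",a[:,:,::-1])
E
```

```text
[0.63156582 0.21720979 0.15602493] 5.775 [-0.3   0.74 -0.13  1.52  0.11  0.89  0.75]
[0.62770828 0.21926609 0.10124008] 3.1081945476556934
tub [0.63123411 0.21808157]
```

View pics/s4.png

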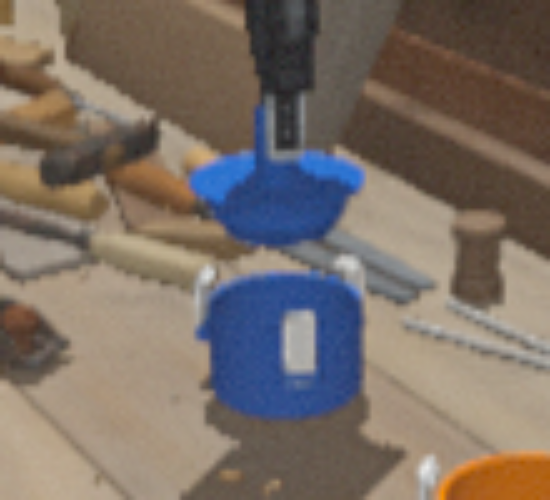

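Lid looks level above the tub in the side crop: lid at about column 277, tub at about 285. I'll shift +4 mm in x and descend.

Emit:
play_rows:
  increments:
    - [0,0,0,4,0,0,0]
    - [0,0,0,0,0,-15,0]
    - [0,0,0,0,0,-15,0]
    - [0,0,0,0,0,-8,0]
    - [0,0,0,0,0,0,0]

```text
time: 6.4
eef_pos: [0.6364, 0.2179, 0.1186]
tool_rot: [-0.003, 0.176, 0.984, -0.001]
ft_force: [0.0, 0.1, -0.9]
grip_width: 0.0237
finger_force: 78.8
```

Emit:
play_rows:
  increments:
    - [0,0,0,-2,0,-8,0]
    - [0,0,0,0,0,-6,0]
    - [0,0,0,0,0,-6,0]
    - [0,0,0,0,0,0,0]

```text
time: 6.9
eef_pos: [0.6348, 0.218, 0.0991]
tool_rot: [-0.002, 0.176, 0.984, -0.001]
ft_force: [-0.0, -0.2, -1.2]
grip_width: 0.0237
finger_force: 78.8
```

```bash
python3 - <<'E'
from cell import arm, viewer
import cv2,pickle
d={n:viewer.snapshot(n) for n in("wrist","side")}
o=arm.get_obs();print(o["eef_pos"],o["time"],o["ft_force"])
import numpy as np
a=cv2.resize(d["side"]["image"][110:190,275:355],(400,400))
im=np.hstack([d["wrist"]["image"][:,120:520],a])
cv2.imwrite("pics/s5.png",im[:,:,::-1])
E
```

```text
[0.6352621  0.21814008 0.0998086 ] 7.0 [ 0.51242279 -0.69612542 -0.53305389]
```

View pics/s5.png

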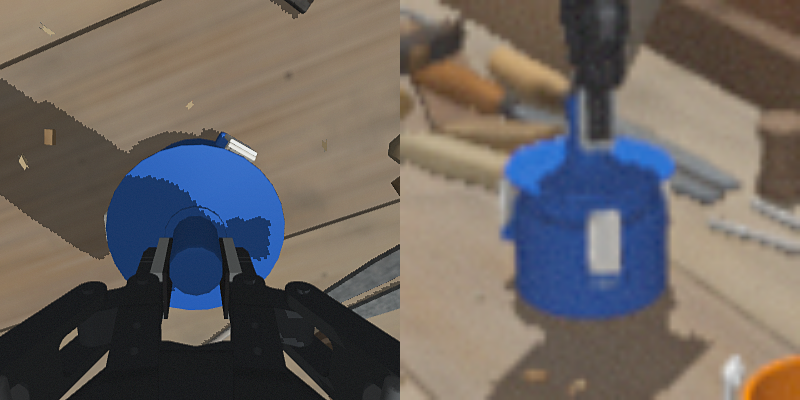

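The plug is entering the mouth, roughly centred and without force. Pressing down now.

Emit:
play_rows:
  increments:
    - [0,0,0,0,0,-4,0]
    - [0,0,0,0,0,-4,0]
    - [0,0,0,0,0,-3,0]
    - [0,0,0,0,0,0,0]

```text
time: 7.5
eef_pos: [0.6354, 0.2183, 0.0889]
tool_rot: [-0.002, 0.176, 0.984, -0.001]
ft_force: [0.4, -0.1, 0.5]
grip_width: 0.024
finger_force: 79.1
```

Emit:
play_rows:
  increments:
    - [0,0,0,0,0,-3,0]
    - [0,0,0,0,0,-3,0]
    - [0,0,0,0,0,0,0]

```text
time: 7.88
eef_pos: [0.6347, 0.2182, 0.082]
tool_rot: [-0.002, 0.176, 0.984, -0.001]
ft_force: [0.1, 0.4, -1.0]
grip_width: 0.0237
finger_force: 78.7
```

Emit:
play_rows:
  increments:
    - [0,0,0,0,0,-2,0]
    - [0,0,0,0,0,0,0]

```text
time: 8.12
eef_pos: [0.6348, 0.218, 0.0816]
tool_rot: [-0.002, 0.176, 0.984, -0.001]
ft_force: [-3.2, -0.6, 6.8]
grip_width: 0.0239
finger_force: 79.7
```

Emit:
play_rows:
  increments:
    - [0,0,0,0,0,-2,0]
    - [0,0,0,0,0,0,0]

```text
time: 8.38
eef_pos: [0.6349, 0.2181, 0.0814]
tool_rot: [-0.002, 0.176, 0.984, -0.001]
ft_force: [-6.4, -3.3, 17.3]
grip_width: 0.0233
finger_force: 81.3
```

Emit:
play_rows:
  increments:
    - [0,0,0,0,0,-2,0]
    - [0,0,0,0,0,0,0]

```text
time: 8.62
eef_pos: [0.6349, 0.218, 0.0814]
tool_rot: [-0.002, 0.176, 0.984, -0.001]
ft_force: [-9.9, -4.2, 28.8]
grip_width: 0.0237
finger_force: 82.7
```

Emit:
play_rows:
  increments:
    - [0,0,0,0,0,3,0]
    - [0,0,0,0,0,2,0]
    - [0,0,0,0,0,0,0]
    - [0,0,0,0,0,0,1]
    - [0,0,0,0,0,0,1]
    - [0,0,0,0,0,0,1]
    - [0,0,0,0,0,0,1]
    - [0,0,0,0,0,0,1]

```text
time: 9.62
eef_pos: [0.6352, 0.2181, 0.0817]
tool_rot: [-0.002, 0.176, 0.984, -0.001]
ft_force: [0.6, -0.0, -0.5]
grip_width: 0.0857
finger_force: 0.0
```

Emit:
play_rows:
  increments:
    - [0,0,0,0,0,15,1]
    - [0,0,0,0,0,25,1]
    - [0,0,0,0,0,30,1]
    - [0,0,0,0,0,30,1]
    - [0,0,0,-15,0,20,1]
    - [0,0,0,-15,0,0,1]
    - [0,0,0,0,0,0,1]

```text
time: 10.5
eef_pos: [0.6047, 0.2185, 0.2033]
tool_rot: [-0.002, 0.176, 0.984, -0.0]
ft_force: [0.5, -0.8, -0.0]
grip_width: 0.0852
finger_force: 0.0
```

```bash
python3 - <<'E'
from cell import arm, viewer
import cv2,numpy as np
from h import *
d={n:viewer.snapshot(n) for n in("wrist","side")}
o=arm.get_obs();print(o["eef_pos"],o["time"],o["ft_force"],o["grip_width"])
c=proj(d["wrist"],[.631,.218,.07])[0];print(c)
m=blue(d["wrist"]);print([(b[1],b[2].round(1)) for b in blobs(m)[0]])
P=ring(.052,.0)  # plate top circle expected at z=.065
k=cont(d["wrist"],c,60,lambda u,v:v<c[1]+20)
g=lambda p:sd(d["wrist"],ring(.052,p[2])+[p[0],p[1],0],k)-.5
q=least_squares(g,[.631,.218,.065],diff_step=1e-3,loss="soft_l1");print(q.x.round(4),np.std(q.fun))
a=cv2.resize(d["side"]["image"][110:190,275:355],(400,400))
u=int(np.clip(c[0]-200,0,240));im=np.hstack([d["wrist"]["image"][:,u:u+400],a])
cv2.imwrite("pics/s6.png",im[:,:,::-1])
E
```

```text
[0.60577741 0.2180895  0.20243119] 10.6 [ 0.32217402 -1.12706985 -0.52577649] 0.08549980343408434
[325.29083807 212.80850843]
[(array([ 273,  152,  104,  106, 7927], dtype=int32), array([325.3, 207.6]))]
[0.6297 0.219  0.0591] 2.4103395921476163
```

View pics/s6.png

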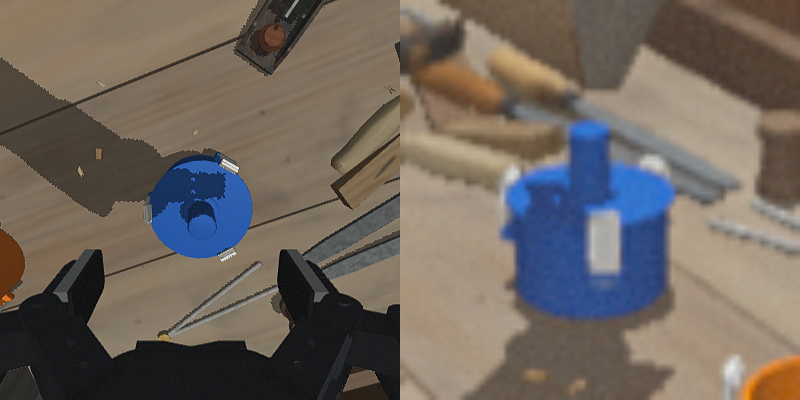

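The lid sits level and centred with the plate on the rim, and all three white clips hook over it. The tub has not moved and the gripper is clear.

```bash
python3 -c "
from cell import workorder
print(workorder.job_done())"
```

```text
the job is handed in; nothing more can be done
None
```

The blue lid is pressed home on the blue tub: it hit a hard stop at the expected height, and the last pictures show it level under all three clips. I let go and handed the job in at about 10.6 s with the arm clear; I never touched the orange tub or lid, and no verdict came back.

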